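Tighten the clamping nut deep inside a tilted hub on a welding positioner

ROBOT

A 6-joint arm with a two-finger parallel gripper is mounted at the origin on the work surface. World frame = base frame: x ahead of the robot, y to its left, z up, the work surface at z = 0. Lengths are in m, angles in rad, forces in N, time in s.
With the tool pointing down it reaches from about 0.4 to 0.825 m from the base axis. Payload 7 kg.
Tool frame: the origin (TCP) lies at the very end of the fingers, on their centre line; the grasp point (between the pads) lies 19 mm behind it; z points along the fingers, y is the line along which they close (so a half turn about z gives the same grasp; the last joint's range is limited). The gripper opens to 88 mm and grips with 3 to 60 N. Pads are 19 mm wide; open, the fingers measure 130 mm over their backs; the gripper's body (78 mm by 193 mm) begins 47 mm behind the grasp point.
Start: joints at [-0.858, 0.359, 0.012, 0, -1.224, -0.288], TCP at [0.278, -0.615, 0.227] pointing down, gripper open.
Joint ranges: [-3.07, 3.07], [-1.43, 2.12], [-1.02, 1.25], [-3.03, 1.67], [-3.05, -0], [-3.03, 3.03]. Speed limits (rad/s): [2.39, 2.39, 3.01, 3.14, 3.14, 3.14].

INTERFACE

Orientations are given as [roll, pitch, yaw] about the fixed x, y, z axes, in that order (R = Rz(yaw) Ry(pitch) Rx(roll)).
In Python, from workcell import * gives the robot as it stands.
- The arm moves only by the shell command python3 -m handwheel 'ROWS' [FORCE]. ROWS is JSON, a list that holds one entry, the list of rows, each a list of 7 numbers: the closure, from -1 (fully open) to 1 (shut), then the shift along the tool's x, y, z in mm, then the turn, a rotation vector about the tool's x, y, z in rad. In form: [[[claw, tx, ty, tz, rx, ry, rz], ...]]. A call has exactly 8 rows; each row is the pose to reach, as a shift and turn from the pose commanded when the call began, along the tool's axes at that moment; what a row does not reach only later rows make up. A row lasts 1/12 s, in which the tool goes at most 41.7 mm and 7.16 degrees, less where a joint would pass 70% of its speed; a pose out of reach is approached as far as the arm can. A call with a gripper value outside its range is refused whole. The fingers move at their own pace and stop on an object; FORCE is the grip in N (left out, the last holds). Time passes only in rows, so rows that repeat a pose let the fingers close, or fill a call up. It gives the time, the measured TCP pose, the force, the opening and the grip force at its end, in the units of the state.
- observe(): the state, without advancing time (a new reading comes with each control period).
- read_camera(name): name is "scene" or "top" or "wrist"; returns a dict with "image" (400x640x3 uint8, red, green, blue), "K" (3x3 intrinsics, pixels), "k1" (the pictures are not rectified: a ray, as slopes to the right and down, at radius r is drawn at 1 + k1 r^2 times it, then the intrinsics apply), "R" (3x3) and "t" (3): a world point X has camera coordinates R X + t. Camera axes: x right, y down, z forward; pixel columns grow to the right and rows downward; lengths in m; the calibration is good to about 2 mm. A picture is of the moment at which its call begins. There is no depth.
- finish_job(): hands the job in; it is judged then, once.
The state is a dict: "t": time; "joints": joint angles; "joint_vel": joint speeds; "joint_efforts": joint torques, N m; "tool_pos": TCP position; "eef_rot": TCP orientation; "contact_force": force on the tool from outside, world axes, zero at the start; "ft_torque": the same for the moment, N m; "width": finger opening in m; "grip_force": force on a finger pad.
Only numpy, scipy, OpenCV 4.12 (cv2) and the standard library are available. Lean on these libraries where they do the work, as an engineer would, in place of code of your own. Each camera call takes 0.05 s, during which the arm holds its last target. There are 200 camera calls.

TASK

The hub on the tilted welding positioner still has to be clamped for welding: lift the larger of the two T-handle socket wrenches out of its pipe sleeve, run its socket down the inside of the hub until it is fully seated on the nut at the bottom, and turn the nut clockwise (looking down into the hub) until it comes up against its stop. Then draw the wrench out and stand it back upright in its empty sleeve, fully down. Do not shift the positioner's tilt, the smaller wrench or the other things on the bench.

Things in the scene. Friction and masses are not known exactly. Their poses are not given: they have to be found in the camera images.
- wrench_head (a point): Centre of the head block of the larger T-handle socket wrench (steel, 0.7 kg, loose), upright in one of the two sleeves, either one. Block 28 x 28 x 36 mm (tall), gripped on its free sides (wrench's +y and -y). A bar 14 mm thick, 170 mm long passes through this point along x; z points up the shank (16 mm thick). Socket: lowest 80 mm, 45 mm wide. Its mouth is 185 mm below this point.
- wrench_mouth (a point): Centre of the open lower end of the larger wrench's socket, axes as wrench_head. Inside: a hexagon 32 mm across flats, 34 mm deep, its first 5 mm a wider lead-in. Two opposite corners lie along the bar (x), so it fits the nut when its x axis is turned from the nut's x axis by a multiple of 60 degrees, give or take 7. Let go when seated, it stays on the nut and leans about 4 degrees.
- sleeve_a (a point): Inner floor, on the axis, of one sleeve of the rack: a steel pipe stub, 60 mm outside, 52 mm inside, 90 mm high, open at the top, upright on a plate 250 x 100 x 10 mm fixed to the bench. This point is 10 mm above the bench. The rack's x axis runs from sleeve_a to sleeve_b, 160 mm apart.
- sleeve_b (a point): The same point of the other, equal pipe sleeve.
- spare_head (a point): Centre of the head block (22 x 22 x 36 mm) of the smaller T-handle wrench, which stands in the other sleeve and stays there: bar 10 mm thick and 110 mm long along its x axis, socket 30 mm wide (too small for the nut), socket mouth 150 mm below this point.
- bore_mouth (a point): Centre of the open upper end of the hub, a tube 80 mm outside, 52 mm inside, on the 170 mm faceplate of the positioner. z points out along its axis, leaning 23 to 36 degrees from vertical, roughly towards the robot; y is level. Nut's top 101 mm, hub's floor 121 mm below this point along the axis. Wrench seated: its mouth 119 to 121 mm below this point, head block's centre 64 to 66 mm outside.
- nut_top (a point): Centre of the top face of the hexagon nut at the bottom of the hub: 30 mm across flats, 20 mm tall, top 5 mm chamfered, with a 19 mm stud standing 6 mm above it. z points out of the hub along its axis; two opposite corners lie along its x axis, so it looks the same every 60 degrees.
- nut (a joint): Angle of the nut, rad: grows as it turns clockwise, seen looking down into the hub; 4.0 is the hard stop (tight). It starts 1.9 to 3.0 rad short of that, turns against a steady friction of about 0.3 N m and stays where it is left. The hexagons have about 7 degrees of play each way.
- head (a joint): Tilt of the positioner's faceplate with the hub, rad from level: leaning to the front as it grows. Firmly locked by friction; it is not to be moved.
- hammer: Bystander: chipping hammer 280 mm long lying flat on the bench, origin under its middle, x along the handle to the head.
- blanks: Bystander: two cut steel plates lying as one stack, 140 x 100 x 12 mm, origin under the middle.
- clamp: Bystander: F-clamp lying flat, rail 200 mm long along x, arms 75 mm to +y, 24 mm high, origin under the middle of the rail.
Not all that is in view belongs to the job. What is shaped like the part that bears wrench_head but turquoise or yellow is not meant.

How it is judged:
On the way, in this order (a step that is already met when the one before it is completed fails the run):
1. the larger wrench is drawn clear out of the rack (height (world z) of wrench_mouth above 0.105 m), for 0.1 s.
2. its socket is fully seated on the nut, in line with the hub (z of wrench_mouth in the frame of nut_top between -0.03 and -0.012 m and distance between wrench_mouth and nut_top below 0.025 m and angle between the z axis of wrench_head and the z axis of nut_top, either way round below 0.14 rad), for 0.2 s.
3. with the socket on it, the nut is turned clockwise to its stop (value of joint nut above 3.92 rad and distance between wrench_mouth and nut_top below 0.025 m), for 0.2 s.
4. the wrench is drawn clear out of the hub (z of wrench_mouth in the frame of bore_mouth above 0 m), for 0.1 s.
At the end, for the whole second after the job is handed in: The nut is within 0.1 rad (6 degrees) of its stop; the larger wrench stands in a sleeve of the rack, socket down on the sleeve's floor (its mouth within 12 mm of the floor's centre) and within 7 degrees of upright; the smaller wrench's head is within 30 mm of where it stood (value of joint nut above 3.9 rad and (distance between wrench_mouth and sleeve_a below 0.012 m or distance between wrench_mouth and sleeve_b below 0.012 m) and angle between wrench_head's own z axis and vertical below 0.12 rad and distance of spare_head from where it was at the start of the episode below 0.03 m); the robot touches nothing.
It fails at once if the positioner's tilt is forced (hub mouth moved more than 8 mm) (distance of bore_mouth from where it was at the start of the episode above 0.008 m).
It fails at once if the smaller wrench is disturbed by more than 30 mm (distance of spare_head from where it was at the start of the episode above 0.03 m).
It fails at once if hammer, plates or clamp pushed more than 30 mm (distance of any of hammer, blanks, clamp from where it was at the start of the episode above 0.03 m).
It also fails if it takes over 67 s, if anything falls off the work surface, if the arm or the gripper's body presses on something with over 40 N, if the wrist force passes 120 N, or if a joint passes its speed limit or range.

## Working session

There is one attempt and no reset: what is moved stays moved. The work goes in short steps, Python scripts to look and compute and a shell command to move; the robot and the scene stay as the last step left them, time stands still between calls to the robot, and variables do not carry over. Pictures are saved under pics/ and viewed, at most 15 in all, crops included, and the job is handed in when it is done.

```bash
ls; mkdir -p pics
python3 - <<'E'
from workcell import *
import cv2,numpy as np
for n in ["scene","top"]:
    c=read_camera(n); cv2.imwrite(f"pics/{n}0.png",c["image"][:,:,::-1]); np.savez(f"{n}0.npz",**c)
    print(n,c["K"].tolist(),c["k1"],(-c["R"].T@c["t"]).round(3),c["R"].round(2).tolist())
s=observe();print(s)
E
```

```text
pics
scene [[427.85020912045974, 0.0, 313.56703204630094], [0.0, 427.85020912045974, 198.99017789500658], [0.0, 0.0, 1.0]] -0.03555681273412604 [ 1.289 -0.519  0.924] [[0.52, 0.86, -0.0], [0.55, -0.33, -0.77], [-0.66, 0.39, -0.64]]
top [[484.82751021616156, 0.0, 319.0273626844812], [0.0, 484.82751021616156, 207.97284370396565], [0.0, 0.0, 1.0]] 0.03272339982213371 [ 0.364 -0.049  1.76 ] [[0.03, -1.0, 0.01], [-1.0, -0.03, -0.09], [0.09, -0.01, -1.0]]
{'t': 0.1, 'joints': array([-8.57930736e-01,  3.59294441e-01,  1.11519877e-02, -3.07396521e-04,
       -1.22409155e+00, -2.88091785e-01]), 'joint_vel': array([-7.79124649e-04, -3.69990559e-04, -9.68258376e-04,  1.83354792e-04,
        1.88827895e-05, -7.32266101e-05]), 'joint_efforts': array([-3.07505288e-03, -5.84162629e+01,  2.93753797e+01,  7.01547593e+00,
        1.02200807e-02, -3.02482033e-05]), 'tool_pos': array([ 0.27796825, -0.61463078,  0.2257307 ]), 'eef_rot': array([ 3.14013212e+00, -1.31433483e-04, -2.71692341e+00]), 'contact_force': array([-0.30748067,  0.22534946,  0.26927693]), 'ft_torque': array([0.00616685, 0.04345836, 0.0029939 ]), 'grip_force': 0.0, 'width': 0.08768165887662391}
```

View pics/scene0.png

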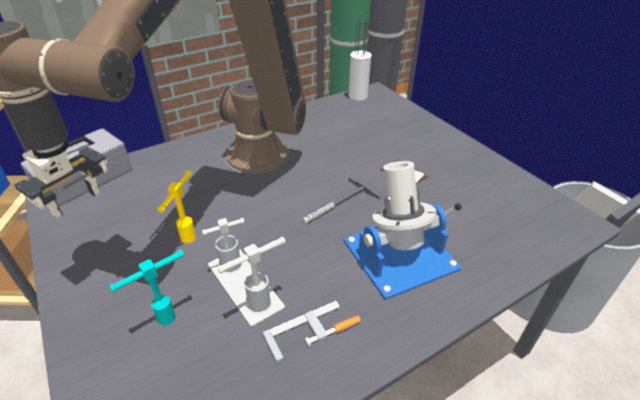

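View pics/top0.png

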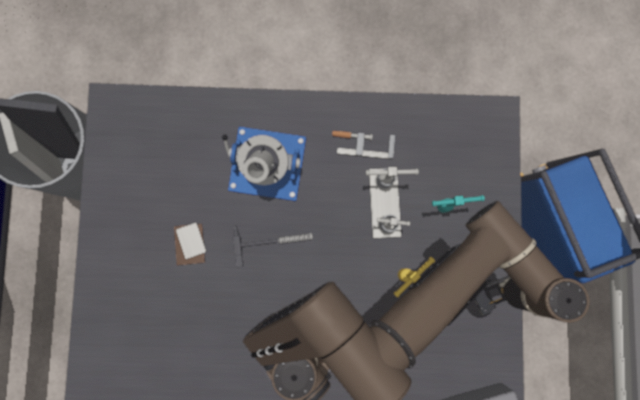

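The scene view shows the large wrench in the front sleeve (head ~(254,254)), the small wrench in the rear sleeve (head ~(224,228)) and the hub mouth ~(400,168). In the top view they are at ~(388,172), (388,224) and (258,165). I'll enlarge the details.

```bash
python3 - <<'E'
import cv2,numpy as np
s=cv2.imread("pics/scene0.png");t=cv2.imread("pics/top0.png")
f=lambda im,x,y,w,h:cv2.resize(im[y:y+h,x:x+w],(400,300),interpolation=cv2.INTER_CUBIC)
a=np.vstack([np.hstack([f(s,200,210,160,120),f(s,340,150,120,90)]),np.hstack([f(t,345,155,120,90),f(t,215,120,100,75)])])
cv2.imwrite("pics/comp.png",a)
E
cat > h.py <<'E'
import numpy as np,cv2
from scipy.optimize import least_squares
def proj(c,X):
    p=np.atleast_2d(X)@c["R"].T+c["t"]; q=p[:,:2]/p[:,2:]; r2=(q**2).sum(1,keepdims=True)
    q=q*(1+c["k1"]*r2); return q*[c["K"][0,0],c["K"][1,1]]+c["K"][:2,2]
def ray(c,px):
    q=cv2.undistortPoints(np.array([[px]],float),c["K"],np.array([c["k1"],0,0,0.]))[0,0]
    return -c["R"].T@c["t"], c["R"].T@np.array([q[0],q[1],1])
def atz(c,px,z):
    o,d=ray(c,px); return o+d*(z-o[2])/d[2]
def tri(obs):  # [(cam,px)]
    A=[];b=[]
    for c,px in obs:
        o,d=ray(c,px); d=d/np.linalg.norm(d); P=np.eye(3)-np.outer(d,d); A.append(P);b.append(P@o)
    return np.linalg.lstsq(np.vstack(A),np.hstack(b),rcond=None)[0]
E
```

```text
(no output)
```

View pics/comp.png

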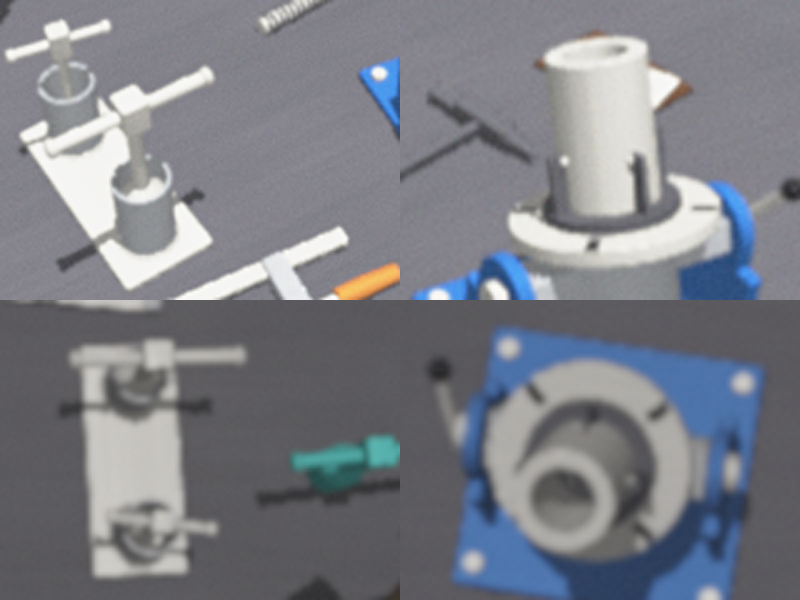

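Composite read: the large wrench bar ends are at scene (220,268.4) and (284,240), top (366.6,171.8) and (418.2,171.5). The hub mouth is at scene (399.4,165.9), top (256.5,169.8), leaning towards the robot.

Run:
```python
from h import *
S=dict(np.load("scene0.npz"));T=dict(np.load("top0.npz"))
def g(n,a,b):
    X=tri([(S,a),(T,b)]); print(n,X.round(4),(proj(S,X)-a).round(1),(proj(T,X)-b).round(1)); return X
e1=g("barL",(220,268.4),(366.6,171.8));e2=g("barR",(284,240),(418.2,171.5))
h=g("head",(252,253.2),(392.4,171.2));print(np.linalg.norm(e2-e1),np.degrees(np.arctan2(*(e2-e1)[1::-1])))
g("spare",(223.2,226),(394.5,221.9))
m=g("mouth",(399.4,165.9),(256.5,169.8));d=g("disc",(340+215/3.333,150+213/3.333),(262,160))
a=m-d;print(a,np.linalg.norm(a),np.degrees(np.arccos(a[2]/np.linalg.norm(a))),np.degrees(np.arctan2(a[1],a[0])))
print("sleeve",atz(S,(256.8,282),.1))
# plate corners at z=.01 (top)
for p in [(82,346-300),(176,350-300),(95,575-300),(187,570-300)]: print(atz(T,(345+p[0]/3.333,155+p[1]/3.333),.01))
# blue base corners, z~.012
for p in [(492,330),(763,368),(455,580),(722,600)]: print(atz(T,(215+(p[0]-400)/4,120+(p[1]-300)/4),.012))
```

```text
barL [ 0.624  -0.2931  0.1486] [[31.8 -5.1]] [[21.5  6.5]]
barR [ 0.6639 -0.3031  0.2739] [[-34.3  -2. ]] [[-20.5 -12.1]]
head [ 0.6402 -0.2969  0.2009] [[-0.9  0. ]] [[-0.6 -0.3]]
0.13188558603750924 -14.127658405816863
spare [ 0.4785 -0.3102  0.1617] [[-1.7  0. ]] [[-1.2 -0.5]]
mouth [0.6218 0.1383 0.272 ] [[-1.8  0.2]] [[-1.2 -1. ]]
disc [0.6756 0.1345 0.1469] [[-0.9  0.1]] [[-0.5 -0.4]]
[-0.05386912  0.003738    0.12510696] 0.13626299887984977 23.345989153872104 176.03058533391751
sleeve [ 0.64379076 -0.29400117  0.1       ]
[ 0.67962043 -0.24597831  0.01      ]
[ 0.6781529  -0.34919593  0.01      ]
[ 0.42908563 -0.26447302  0.01      ]
[ 0.43732174 -0.36403476  0.01      ]
[0.81807741 0.24008437 0.012     ]
[ 0.79043023 -0.00913044  0.012     ]
[0.58634827 0.26373262 0.012     ]
[0.57514093 0.02164374 0.012     ]
```

```bash
cat >> h.py <<'E'
from scipy.spatial.transform import Rotation as Ro
def toolpose(s): return Ro.from_euler("xyz",s["eef_rot"]).as_matrix(),np.array(s["tool_pos"])
def delta(s,R,p):
    R0,p0=toolpose(s); print("shift mm",(R0.T@(p-p0)*1e3).round(1),"rot",Ro.from_matrix(R0.T@R).as_rotvec().round(3))
def unit(v): return np.array(v)/np.linalg.norm(v)
def frame(z,ydir):
    z=unit(z); y=unit(np.array(ydir)-np.dot(ydir,z)*z); return np.c_[np.cross(y,z),y,z]
E
python3 - <<'E'
from h import *
from workcell import *
S=dict(np.load("scene0.npz"));T=dict(np.load("top0.npz"))
for a,b in [((220,268.4),(418.2,171.5)),((284,240),(366.6,171.8))]: print(tri([(S,a),(T,b)]))
s=observe();w=read_camera("wrist");R0,p0=toolpose(s)
Rc=w["R"]@R0; cc=R0.T@(-w["R"].T@w["t"]-p0); print("cam in tool",cc,Rc.round(3).tolist(),w["K"][0,0],w["k1"])
np.savez("mount.npz",Rc=Rc,cc=cc)
# viewing pose: camera on hub axis
a=unit([-np.sin(.48),.04,np.cos(.48)]);m=np.array([.622,.138,.272])
for yd in ([0,1,0],[0,-1,0],[1,0,0],[-1,0,0]):
    # tool z=-a ; then camera at m+.2a
    R=frame(-a,yd); p=m+.20*a-R@cc; print(yd,p); delta(s,R,p)
E
```

```text
[ 0.64259541 -0.37878411  0.1995061 ]
[ 0.63692251 -0.21291472  0.19658396]
cam in tool [ 0.06468944 -0.00024436 -0.15861581] [[0.0, 1.0, -0.0], [-0.97, 0.0, -0.242], [-0.242, 0.001, 0.97]] 279.4533493478827 0.010512316916337314
[0, 1, 0] [0.66028863 0.13989821 0.33854181]
shift mm [-659.2  530.1 -112.1] rot [ 0.142 -0.465  0.426]
[0, -1, 0] [0.5455212  0.13940988 0.27881466]
shift mm [-554.5  576.9  -52.3] rot [ 0.635  0.194 -2.638]
[1, 0, 0] [0.60312171 0.07503536 0.31170515]
shift mm [-580.4  494.6  -85.3] rot [-0.263 -0.506  1.94 ]
[-1, 0, 0] [0.60268812 0.20427273 0.30565132]
shift mm [-633.3  612.5  -79.1] rot [ 0.453 -0.235 -1.134]
```

```bash
python3 -m handwheel '[[[-1,0,0,-120,0,0,0],[-1,0,0,-120,0,0,0],[-1,0,0,-147,0,0,0],[-1,-643,539,-147,0.142,-0.465,0.426],[-1,-643,539,-147,0.142,-0.465,0.426],[-1,-643,539,-147,0.142,-0.465,0.426],[-1,-643,539,-147,0.142,-0.465,0.426],[-1,-643,539,-147,0.142,-0.465,0.426]]]'
python3 - <<'E'
from h import *
from workcell import *
c=dict(np.load("mount.npz"))["cc"]
a=unit([-np.sin(.48),.04,np.cos(.48)]);m=np.array([.622,.138,.272])
R=frame(-a,[0,1,0]); delta(observe(),R,m+.24*a-R@c)
E
```

```text
t: 0.82
tool_pos: [0.369, -0.4262, 0.3573]
eef_rot: [-3.1, 0.47, -3.132]
contact_force: [2.0, 1.2, 0.7]
width: 0.0875
grip_force: 0.0
shift mm [-255.7  569.2   87.4] rot [ 0.003 -0.01   0.009]
```

```bash
python3 -m handwheel '[[[-1,-256,569,87,0,-0.01,0.01],[-1,-256,569,87,0,-0.01,0.01],[-1,-256,569,87,0,-0.01,0.01],[-1,-256,569,87,0,-0.01,0.01],[-1,-256,569,87,0,-0.01,0.01],[-1,-256,569,87,0,-0.01,0.01],[-1,-256,569,87,0,-0.01,0.01],[-1,-256,569,87,0,-0.01,0.01]]]'
python3 - <<'E'
from h import *
from workcell import *
c=dict(np.load("mount.npz"))["cc"]
a=unit([-np.sin(.48),.04,np.cos(.48)]);m=np.array([.622,.138,.272])
R=frame(-a,[0,1,0]); delta(observe(),R,m+.24*a-R@c)
E
```

```text
t: 1.48
tool_pos: [0.5113, -0.124, 0.3656]
eef_rot: [-3.103, 0.477, -3.136]
contact_force: [0.9, -0.8, -0.4]
width: 0.0879
grip_force: 0.0
shift mm [-121.   266.7   43. ] rot [ 0.004 -0.003  0.005]
```

```bash
python3 -m handwheel '[[[-1,-121,267,43,0,0,0],[-1,-121,267,43,0,0,0],[-1,-121,267,43,0,0,0],[-1,-121,267,43,0,0,0],[-1,-121,267,43,0,0,0],[-1,-121,267,43,0,0,0],[-1,-121,267,43,0,0,0],[-1,-121,267,43,0,0,0]]]'
python3 - <<'E'
from h import *
from workcell import *
s=observe();w=read_camera("wrist");np.savez("w1.npz",**w);im=w["image"][:,:,::-1];print(s["joints"].round(2))
cv2.imwrite("pics/w1.png",im)
c=proj(w,[.622,.138,.272])[0];print(c)
x,y=(np.array(c)).astype(int)
x0,y0=max(0,x-100),max(0,y-75)
cr=cv2.resize(im[y0:y0+150,x0:x0+200],(800,600),interpolation=cv2.INTER_CUBIC);print(x0,y0)
cv2.imwrite("pics/w1c.png",cr)
E
```

```text
t: 2.15
tool_pos: [0.6444, 0.1448, 0.3716]
eef_rot: [-3.101, 0.475, -3.133]
contact_force: [-0.0, 0.2, -0.0]
width: 0.0875
grip_force: 0.0
[ 0.68  0.01 -0.36  0.42 -0.89 -2.47]
[314.07529266 128.74758993]
214 53
```

View pics/w1c.png

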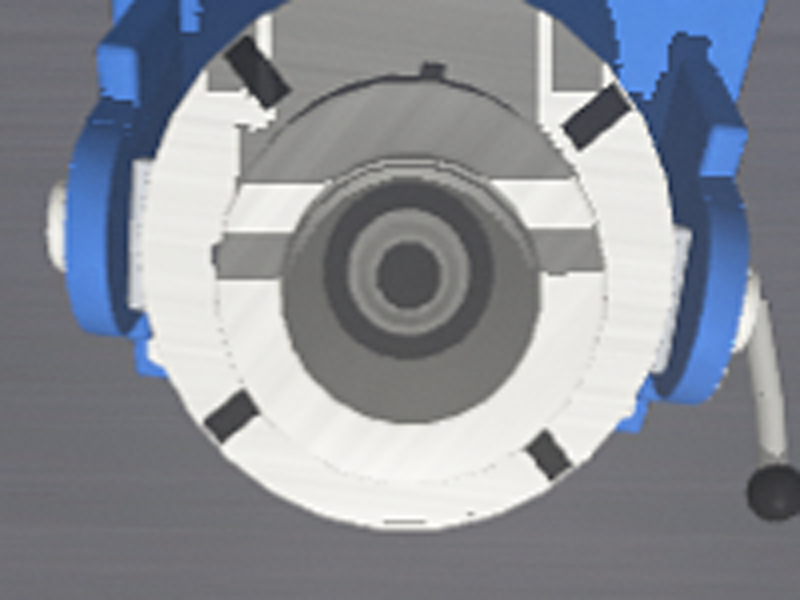

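The crop shows the hub from along its axis. Its mouth is centred at crop (411,293) with radius ~129, the floor ring at (409,270) with radius ~85, and the nut with its stud at (409,273). The hex corners don't show clearly, so I'll fit the circles and unwrap the nut.

```bash
cat > fit.py <<'E'
from h import *
w=dict(np.load("w1.npz"));g=cv2.GaussianBlur(w["image"].mean(2).astype(np.float32),(0,0),.7)
def edge(c,r0,r1,angs,sgn):
    out=[]
    rr=np.arange(r0,r1,.1)
    for t in angs:
        p=np.c_[c[0]+rr*np.cos(t),c[1]+rr*np.sin(t)].astype(np.float32)
        v=cv2.remap(g,p[None,:,0],p[None,:,1],cv2.INTER_LINEAR)[0]
        d=sgn*np.gradient(v); k=d.argmax()
        if d[k]>.3: out.append(p[k])
    return np.array(out)
cm=(214+411/4,53+293/4);cf=(214+409/4,53+272/4)
E1=edge(cm,28,37,np.radians(np.arange(0,181,5)),1)     # bore mouth, lower half
E2=edge(cf,17.5,25,np.radians(np.arange(0,360,5)),1)  # floor edge
def model(p,n=360):
    m=p[:3];a=np.array([-np.sin(p[3])*np.cos(p[4]),np.sin(p[3])*np.sin(p[4]),np.cos(p[3])])
    y=unit(np.cross([0,0,1],a));x=np.cross(y,a);t=np.linspace(0,2*np.pi,n)
    C=.026*(np.cos(t)[:,None]*x+np.sin(t)[:,None]*y)
    return m,a,x,y,m+C,m-.121*a+C
def res(p):
    _,_,_,_,A,B=model(p);o=[]
    for E,P in((E1,A),(E2,B)):
        q=proj(w,P);d=np.linalg.norm(E[:,None]-q[None],axis=2);o.append(d.min(1))
    return np.hstack(o)
f=least_squares(res,[.622,.138,.272,.48,.08],loss="soft_l1",f_scale=.5,x_scale=[.01]*3+[.1]*2)
if __name__=="__main__":
    print(len(E1),len(E2),f.x.round(4),"rms",np.sqrt((res(f.x)**2).mean()));print(np.degrees(f.x[3:]))
    m,a,*_=model(f.x);S=dict(np.load("scene0.npz"));T=dict(np.load("top0.npz"))
    print("reproj scene/top (399.4,165.9),(256.5,169.8):",proj(S,m),proj(T,m))
    # rectify the nut-top plane, 10 px/mm
    m,a,x,y,_,_=model(f.x)
    Z=[]
    for dep in(.101,.106):
        u=(np.arange(400)-200)/1e4; U,V=np.meshgrid(u,u)
        P=m-dep*a+U.reshape(-1,1)*x+V.reshape(-1,1)*y
        q=proj(w,P).reshape(400,400,2).astype(np.float32)
        r=cv2.remap(w["image"].mean(2).astype(np.float32),q[...,0],q[...,1],cv2.INTER_CUBIC)
        r=np.clip((r-r.min())/(150-r.min())*255,0,255);Z.append(r)
    cv2.imwrite("pics/nut.png",np.hstack(Z).astype(np.uint8))
E
python3 fit.py
```

```text
37 72 [0.6162 0.1402 0.2784 0.4087 0.12  ] rms 0.6217494288857423
[23.41588842  6.87613478]
reproj scene/top (399.4,165.9),(256.5,169.8): [[397.03482493 162.80642045]] [[254.36494202 170.21947537]]
```

View pics/nut.png

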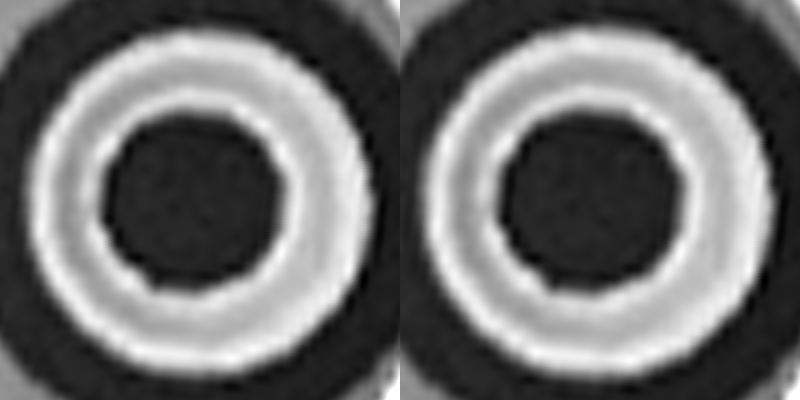

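The rectified nut view shows a bright ring out to ~17 mm and the stud at ~9.5 mm, with the hex not obvious by eye. I'll look for the 6-fold harmonic.

Run:
```python
from fit import *
m,a,x,y,_,_=model(f.x)
im=w["image"].mean(2).astype(np.float32);th=np.radians(np.arange(0,360,2))
# stud centre & nut ring centre in px
for nm,r0,r1,sg in(("stud",5,11,1),("ring",11,17.5,-1)):
    c=np.array(cf)
    for _ in range(3):
        E=edge(c,r0,r1,th,sg);c,ax,an=cv2.fitEllipse(E.astype(np.float32));c=np.array(c)
    print(nm,c,ax,an,len(E)); 
    rad=np.linalg.norm(E-c,axis=1);t=np.arctan2(*(E-c).T[::-1])
    print([ (k,abs(np.mean(rad*np.exp(-1j*k*t))).round(3)) for k in range(1,9)],"ph6",np.degrees(np.angle(np.mean(rad*np.exp(1j*6*t)))/6))
for r in np.arange(8,26,1):
    p=np.c_[c[0]+r*np.cos(th),c[1]+r*np.sin(th)].astype(np.float32)
    v=cv2.remap(im,p[None,:,0],p[None,:,1],cv2.INTER_CUBIC)[0]
    F=np.fft.fft(v)/len(v);print(r,v.mean().round(1),abs(F[1:9]).round(1),"ph6 %.1f"%(np.degrees(-np.angle(F[6]))/6))
print(proj(w,[m,m-.095*a,m-.101*a,m-.116*a,m-.121*a]))
```

```text
stud [315.69366455 121.48162842] (16.053516387939453, 16.4394474029541) 6.552003860473633 180
[(1, np.float64(0.026)), (2, np.float64(0.049)), (3, np.float64(0.033)), (4, np.float64(0.042)), (5, np.float64(0.056)), (6, np.float64(0.039)), (7, np.float64(0.01)), (8, np.float64(0.053))] ph6 -1.5831691885114145
ring [315.61029053 120.51060486] (30.198692321777344, 31.286182403564453) 177.52427673339844 180
[(1, np.float64(0.024)), (2, np.float64(0.135)), (3, np.float64(0.029)), (4, np.float64(0.036)), (5, np.float64(0.009)), (6, np.float64(0.019)), (7, np.float64(0.026)), (8, np.float64(0.023))] ph6 26.8082272068239
8 104.6 [15.2  2.2  1.7  0.9  0.3  1.3  0.8  0.3] ph6 15.6
9 127.5 [11.   5.1  1.8  0.4  0.6  1.2  1.   0.3] ph6 15.0
10 133.2 [1.6 0.  1.  0.8 0.7 0.9 0.6 0.3] ph6 5.5
11 125.9 [0.5 1.3 0.9 0.4 0.1 0.5 0.4 0.1] ph6 11.9
12 124.1 [3.5 0.9 0.6 0.2 0.2 0.1 0.7 0.1] ph6 -14.5
13 132.7 [4.3 2.1 0.5 0.1 0.2 0.2 0.5 0.2] ph6 -17.8
14 141.3 [1.2 0.3 0.5 0.4 0.3 0.4 0.1 0.1] ph6 -28.4
15 125.7 [0.6 5.9 0.9 0.3 0.2 0.4 0.3 1.1] ph6 -6.9
16 86.4 [1.8 3.5 0.5 1.5 0.3 0.3 0.4 0.4] ph6 27.6
17 77.5 [1.2 0.3 0.3 0.3 0.3 0.  0.2 0.1] ph6 12.8
18 79.7 [0.8 0.1 0.  0.1 0.  0.  0.1 0.1] ph6 -17.9
19 79.7 [0.9 0.1 0.2 0.1 0.  0.1 0.  0.2] ph6 29.6
20 78.8 [0.7 0.3 0.1 0.  0.  0.1 0.2 0.1] ph6 0.6
21 82.3 [1.4 2.5 0.6 0.6 0.2 0.2 0.  0.2] ph6 29.3
22 100.0 [4.9 3.8 0.5 0.6 0.2 0.4 0.5 0.1] ph6 18.7
23 111.7 [3.5 0.2 0.7 0.4 0.1 0.2 0.3 0.2] ph6 3.4
24 119.1 [4.  6.7 3.7 2.  0.4 1.  1.7 1.8] ph6 -1.9
25 127.3 [11.  10.2  3.9  0.   1.6  1.4  0.2  0.7] ph6 -2.2
[[316.28312675 125.78317363]
 [315.89544232 120.94581528]
 [315.87837576 120.73285881]
 [315.83828148 120.23256009]
 [315.82567318 120.07523231]]
```

```bash
python3 -m handwheel '[[[-1,0,0,40,0,0,0],[-1,0,0,80,0,0,0],[-1,0,0,100,0,0,0],[-1,0,0,100,0,0,0],[-1,0,0,100,0,0,0],[-1,0,0,100,0,0,0],[-1,0,0,100,0,0,0],[-1,0,0,100,0,0,0]]]'
python3 - <<'E'
from h import *
from workcell import *
ims=[]
for i in range(6):
    w=read_camera("wrist"); ims.append(w["image"].astype(float))
w["image"]=np.mean(ims,0); np.savez("w2.npz",**w)
im=w["image"][:,:,::-1]
print(proj(w,[[.616,.140,.278],[.622,.138,.272]]), np.std(ims,0).mean())
g=im.mean(2); cr=im[30:170,230:400]; 
cr=np.clip((cr-20)/(190-20)*255,0,255).astype(np.uint8)
cv2.imwrite("pics/w2c.png",cv2.resize(cr,(714,588),interpolation=cv2.INTER_CUBIC))
E
```

```text
t: 2.87
tool_pos: [0.6879, 0.1362, 0.2863]
eef_rot: [-3.105, 0.478, -3.137]
contact_force: [-0.2, 0.1, 0.4]
width: 0.0878
grip_force: 0.0
[[325.55406833 124.66372841]
 [321.53210297 130.48809496]] 1.4695441534885358
```

View pics/w2c.png

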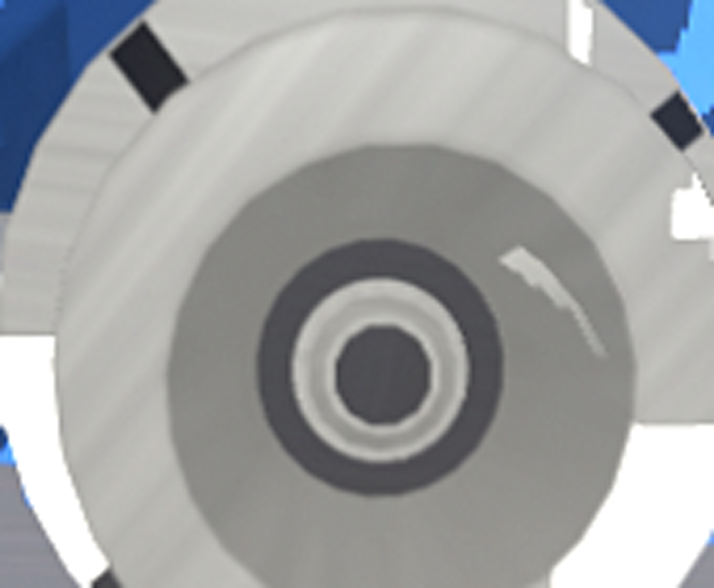

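Closer view: mouth at crop (401,365), nut ring centred (381,370) with radius ~88 px, stud radius ~49 px. The nut outline still looks round, so I'll check it numerically and refit the hub with both views.

```bash
cat > fit2.py <<'E'
from h import *
W=[dict(np.load(n)) for n in("w1.npz","w2.npz")]
G=[cv2.GaussianBlur(w["image"].mean(2).astype(np.float32),(0,0),.6) for w in W]
def edge(g,c,r0,r1,angs,sgn,thr=.6):
    out=[];rr=np.arange(r0,r1,.1)
    for t in np.radians(angs):
        p=np.c_[c[0]+rr*np.cos(t),c[1]+rr*np.sin(t)].astype(np.float32)
        v=cv2.remap(g,p[None,:,0],p[None,:,1],cv2.INTER_LINEAR)[0];d=sgn*np.gradient(v);k=d.argmax()
        if d[k]>thr and 0<k<len(rr)-1: out.append(p[k])
    return np.array(out)
A=np.arange(0,360,5)
c1m,c1f=(316.75,126.2),(316.2,121);c2m,c2f=(230+401/4.2,30+375/4.2),(230+381/4.2,30+368/4.2)
# (img, pts, depth, radius)
obs=[(0,edge(G[0],c1m,29,36,np.arange(0,181,5),1),0,.026),(0,edge(G[0],c1f,18,25,A,1),.121,.026),
     (1,edge(G[1],c2m,50,62,np.arange(150,345,5),1),0,.026),(1,edge(G[1],c2f,26,34,A,1),.121,.026),
     (0,edge(G[0],(315.7,121.5),6,10,A,1),.095,.0095),(1,edge(G[1],(321,119),9,14,A,1),.095,.0095)]
T=dict(np.load("top0.npz"));S=dict(np.load("scene0.npz"))
t=np.linspace(0,2*np.pi,720)
def ax(p):
    a=np.array([-np.sin(p[3])*np.cos(p[4]),np.sin(p[3])*np.sin(p[4]),np.cos(p[3])]);y=unit(np.cross([0,0,1],a));return a,np.cross(y,a),y
def res(p,full=False):
    a,x,y=ax(p);o=[]
    for i,E,d,r in obs:
        w=dict(W[i]);w["t"]=w["t"]+p[5+3*i:8+3*i]
        q=proj(w,p[:3]-d*a+r*(np.cos(t)[:,None]*x+np.sin(t)[:,None]*y))
        D=E[:,None]-q[None];k=(D**2).sum(2).argmin(1);dd=D[np.arange(len(E)),k];c=q.mean(0)
        o.append((dd*(E-c)/np.linalg.norm(E-c,axis=1)[:,None]).sum(1))
    if full: return [(len(v),v.mean().round(2),v.std().round(2)) for v in o]
    o.append((proj(S,p[:3])[0]-(399.4,165.9))*2);o.append((proj(T,p[:3])[0]-(256.5,169.8))*2);o.append(p[5:]/.0015*2)
    return np.hstack(o)
f=least_squares(res,[.62,.139,.275,.45,.1]+[0]*6,loss="soft_l1",f_scale=.5,x_scale=[.01]*3+[.1]*2+[.002]*6)
if __name__=="__main__":
    print(f.x.round(4),np.degrees(f.x[3:5]));print(res(f.x,True));print(proj(S,f.x[:3]),proj(T,f.x[:3]))
    g=W[1]["image"].mean(2).astype(np.float32);a,x,y=ax(f.x)
    w=dict(W[1]);w["t"]=w["t"]+f.x[8:11];th=np.radians(np.arange(0,360,2))
    for r in np.arange(8,22,.5)*1e-3:
        q=proj(w,f.x[:3]-.103*a+r*(np.cos(th)[:,None]*x+np.sin(th)[:,None]*y)).astype(np.float32)
        v=cv2.remap(g,q[None,:,0],q[None,:,1],cv2.INTER_CUBIC)[0];F=np.fft.fft(v)/len(v)
        print("%.1f"%(r*1e3),v.mean().round(0),abs(F[1:13]).round(1),"ph6 %.1f"%(np.degrees(-np.angle(F[6]))/6))
E
python3 fit2.py
```

```text
[ 6.184e-01  1.398e-01  2.742e-01  4.133e-01  1.220e-01  2.000e-04
  3.000e-04 -1.300e-03 -1.000e-04 -4.000e-04  1.000e-04] [23.68010076  6.98819307]
[(37, np.float64(0.24), np.float64(0.24)), (69, np.float64(0.32), np.float64(0.8)), (39, np.float64(0.23), np.float64(0.37)), (72, np.float64(-0.21), np.float64(0.23)), (72, np.float64(-0.48), np.float64(0.24)), (72, np.float64(-0.6), np.float64(0.29))]
[[397.27192733 164.5688452 ]] [[254.6820864  169.74756773]]
8.0 71.0 [0.1 0.5 0.4 0.1 0.1 0.2 0.  0.1 0.1 0.2 0.2 0.2] ph6 -16.6
8.5 72.0 [2.6 2.2 0.6 0.1 0.2 0.6 0.2 0.2 0.2 0.8 0.7 0.6] ph6 4.1
9.0 86.0 [8.2 1.8 0.3 0.3 0.4 0.3 0.2 0.1 0.2 0.3 1.4 2.2] ph6 -17.5
9.5 111.0 [10.8  0.6  1.2  0.4  0.1  0.5  0.2  0.3  0.3  0.1  0.9  3. ] ph6 -25.3
10.0 134.0 [7.3 1.7 0.2 0.3 0.4 0.5 0.1 0.3 0.2 0.1 0.3 2.1] ph6 28.7
10.5 143.0 [2.1 1.7 0.5 0.2 0.4 0.8 0.2 0.2 0.3 0.4 0.3 0.7] ph6 29.8
11.0 140.0 [0.3 0.4 0.4 0.1 0.5 0.5 0.  0.2 0.1 0.1 0.1 0.1] ph6 23.7
11.5 133.0 [1.  0.3 0.3 0.2 0.3 0.5 0.1 0.2 0.1 0.1 0.2 0.1] ph6 23.3
12.0 127.0 [2.6 0.5 0.3 0.3 0.2 0.5 0.2 0.2 0.2 0.1 0.2 0.1] ph6 22.9
[... 630 characters left out ...]
8
17.0 113.0 [12.9  0.6  0.5  0.2  0.3  0.2  0.1  0.2  0.3  0.1  0.1  0.2] ph6 11.6
17.5 89.0 [9.9 2.8 0.1 0.6 0.1 0.1 0.2 0.2 0.3 0.2 0.1 0. ] ph6 -16.1
18.0 75.0 [3.4 2.  0.4 0.2 0.2 0.2 0.1 0.1 0.1 0.2 0.1 0.1] ph6 4.5
18.5 72.0 [0.4 0.2 0.2 0.3 0.1 0.1 0.  0.1 0.1 0.1 0.1 0.1] ph6 -2.8
19.0 73.0 [0.6 0.3 0.1 0.  0.  0.2 0.  0.  0.1 0.  0.1 0.1] ph6 0.5
19.5 74.0 [0.2 0.1 0.  0.1 0.1 0.1 0.1 0.  0.  0.1 0.  0. ] ph6 1.3
20.0 74.0 [0.1 0.1 0.1 0.1 0.1 0.  0.1 0.1 0.  0.1 0.  0. ] ph6 6.0
20.5 74.0 [0.1 0.1 0.1 0.  0.1 0.  0.  0.1 0.  0.1 0.1 0. ] ph6 1.8
21.0 74.0 [0.1 0.1 0.  0.  0.1 0.  0.  0.  0.1 0.1 0.  0.1] ph6 19.2
21.5 74.0 [0.2 0.1 0.1 0.  0.  0.  0.1 0.1 0.1 0.  0.  0.1] ph6 24.9
```

```bash
python3 -m handwheel '[[[-1,0,0,-40,0,0,0],[-1,0,0,-80,0,0,0],[-1,0,0,-100,0,0,0],[-1,0,0,-100,0,0,0],[-1,0,0,-100,0,0,0],[-1,0,0,-100,0,0,0],[-1,0,0,-100,0,0,0],[-1,0,0,-100,0,0,0]]]'
cat > goto.py <<'E'
import sys
from h import *
from workcell import *
p=np.array(eval(sys.argv[1]),float);z=eval(sys.argv[2]);y=eval(sys.argv[3]);s=observe();delta(s,frame(z,y),p);print("j",s["joints"].round(2),"F",np.round(s["contact_force"],1),"M",np.round(s["ft_torque"],2),"w",round(s["width"],4))
E
python3 goto.py [.64,-.296,.29] [0,0,-1] [-1,-.034,0]
```

```text
t: 3.83
tool_pos: [0.642, 0.1392, 0.3713]
eef_rot: [-3.101, 0.473, -3.136]
contact_force: [0.3, 0.5, 0.0]
width: 0.0875
grip_force: 0.0
shift mm [  40.8 -432.    87.8] rot [-0.409  0.336 -1.576]
j [ 0.68  0.   -0.36  0.42 -0.89 -2.47] F [0.3 0.5 0. ] M [0.11 1.54 0.01] w 0.0875
```

```bash
python3 -m handwheel '[[[-1,41,-432,88,-0.409,0.336,-1.576],[-1,41,-432,88,-0.409,0.336,-1.576],[-1,41,-432,88,-0.409,0.336,-1.576],[-1,41,-432,88,-0.409,0.336,-1.576],[-1,41,-432,88,-0.409,0.336,-1.576],[-1,41,-432,88,-0.409,0.336,-1.576],[-1,41,-432,88,-0.409,0.336,-1.576],[-1,41,-432,88,-0.409,0.336,-1.576]]]'; python3 goto.py [.64,-.296,.29] [0,0,-1] [-1,-.034,0]
```

```text
t: 4.5
tool_pos: [0.6421, -0.0971, 0.3272]
eef_rot: [-3.014, 0.256, -2.429]
contact_force: [1.5, 0.0, -0.4]
width: 0.0875
grip_force: 0.0
shift mm [ 136.7 -147.6   21.5] rot [-0.232  0.183 -0.902]
j [ 0.13  0.11 -0.11 -0.04 -1.07 -0.99] F [ 1.5  0.  -0.4] M [-0.21  0.87  0.  ] w 0.0875
```

```bash
python3 -m handwheel '[[[-1,137,-148,21,-0.232,0.183,-0.902],[-1,137,-148,21,-0.232,0.183,-0.902],[-1,137,-148,21,-0.232,0.183,-0.902],[-1,137,-148,21,-0.232,0.183,-0.902],[-1,137,-148,21,-0.232,0.183,-0.902],[-1,137,-148,21,-0.232,0.183,-0.902],[-1,137,-148,21,-0.232,0.183,-0.902],[-1,137,-148,21,-0.232,0.183,-0.902]]]'; python3 goto.py [.64,-.296,.29] [0,0,-1] [-1,-.034,0]
python3 - <<'E'
from h import *
from workcell import *
w=read_camera("wrist");np.savez("w3.npz",**w);im=w["image"][:,:,::-1]
print(proj(w,[[.64,-.296,.213],[.64,-.296,.195],[.6426,-.3788,.195],[.6369,-.2129,.195],[.64,-.296,.1]]).round(1))
cv2.imwrite("pics/w3.png",im)
E
```

```text
t: 5.17
tool_pos: [0.6388, -0.2972, 0.2887]
eef_rot: [3.138, -0.001, -1.539]
contact_force: [-0.5, 0.7, 0.1]
width: 0.0873
grip_force: 0.0
shift mm [-1.2 -1.3 -1.3] rot [ 0.004 -0.001 -0.002]
j [-0.16  0.38  0.19  0.   -1.38  0.19] F [-0.5  0.7  0.1] M [ 0.09  0.09 -0.02] w 0.0873
[[316.4 208.2]
 [316.5 203. ]
 [316.4 109.9]
 [317.  283. ]
 [316.5 183.9]]
```

View pics/w3.png

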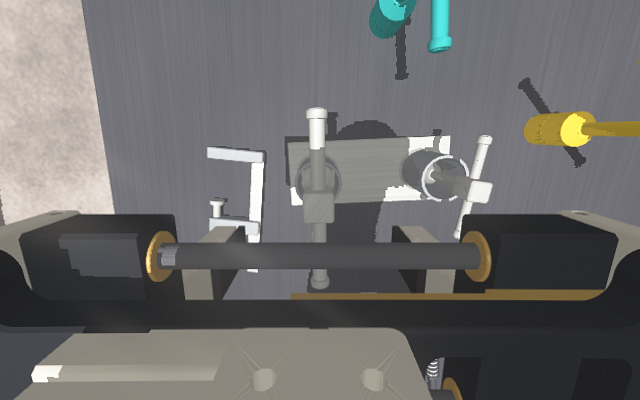

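The wrist view shows the large wrench with bar ends at (317,112) and (319,280) and head at ~(318,205), within 2 px of prediction. Next I descend and grip.

```bash
python3 -m handwheel '[[[-1,-1,0,40,0,0,0],[-1,-1,0,80,0,0,0],[-1,-1,0,112,0,0,0],[-1,-1,0,112,0,0,0],[-1,-1,0,112,0,0,0],[1,-1,0,112,0,0,0],[1,-1,0,112,0,0,0],[1,-1,0,112,0,0,0]]]' 55
python3 -m handwheel '[[[1,0,0,0,0,0,0],[1,0,0,0,0,0,0],[1,0,0,0,0,0,0],[1,0,0,0,0,0,0],[1,0,0,-40,0,0,0],[1,0,0,-80,0,0,0],[1,0,0,-120,0,0,0],[1,0,0,-150,0,0,0]]]'
```

```text
t: 5.88
tool_pos: [0.6406, -0.2945, 0.1822]
eef_rot: [-3.136, -0.001, -1.542]
contact_force: [-0.1, -0.9, 0.2]
width: 0.0731
grip_force: 0.0
t: 6.55
tool_pos: [0.6394, -0.2945, 0.3335]
eef_rot: [-3.137, -0.002, -1.541]
contact_force: [0.5, -0.2, 0.1]
width: 0.0197
grip_force: 0.0
```

The fingers were still closing when the lift started, so nothing was gripped. I'll reopen and repeat with more closing time.

```bash
python3 -m handwheel '[[[-1,0,0,0,0,0,0],[-1,0,0,0,0,0,0],[-1,0,0,0,0,0,0],[-1,0,0,0,0,0,0],[-1,0,0,0,0,0,0],[-1,0,0,0,0,0,0],[-1,0,0,0,0,0,0],[-1,0,0,0,0,0,0]]]'
python3 - <<'E'
from h import *
from workcell import *
w=read_camera("wrist");im=w["image"][:,:,::-1];cv2.imwrite("pics/w4.png",im[80:320,200:520])
s=observe();print(s["width"],s["tool_pos"])
E
```

```text
t: 7.22
tool_pos: [0.639, -0.2941, 0.3289]
eef_rot: [-3.141, -0.0, -1.542]
contact_force: [-0.3, -0.4, -0.2]
width: 0.0676
grip_force: 0.0
0.07143675338953831 [ 0.63909255 -0.29409815  0.32903653]
```

View pics/w4.png

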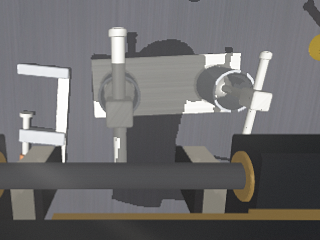

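The wrench still stands in its sleeve, head at crop (120,112). I descend again, then close fully.

```bash
python3 -m handwheel '[[[-1,-1,0,40,0,0,0],[-1,-1,0,80,0,0,0],[-1,-1,0,120,0,0,0],[-1,-1,0,152,0,0,0],[-1,-1,0,152,0,0,0],[1,-1,0,152,0,0,0],[1,-1,0,152,0,0,0],[1,-1,0,152,0,0,0]]]' 55
python3 -m handwheel '[[[1,0,0,0,0,0,0],[1,0,0,0,0,0,0],[1,0,0,0,0,0,0],[1,0,0,0,0,0,0],[1,0,0,0,0,0,0],[1,0,0,0,0,0,0],[1,0,0,0,0,0,0],[1,0,0,0,0,0,0]]]'
```

```text
t: 7.93
tool_pos: [0.641, -0.2937, 0.1807]
eef_rot: [-3.135, -0.002, -1.541]
contact_force: [0.3, 0.1, 1.0]
width: 0.0728
grip_force: 0.0
t: 8.6
tool_pos: [0.6391, -0.2931, 0.1774]
eef_rot: [-3.14, -0.0, -1.542]
contact_force: [-0.8, 0.3, 1.4]
width: 0.0279
grip_force: 54.7
```

```bash
python3 -m handwheel '[[[1,0,0,-20,0,0,0],[1,0,0,-50,0,0,0],[1,0,0,-90,0,0,0],[1,0,0,-130,0,0,0],[1,0,0,-170,0,0,0],[1,0,0,-210,0,0,0],[1,0,0,-240,0,0,0],[1,0,0,-240,0,0,0]]]'
python3 - <<'E'
from h import *
from workcell import *
s=observe();R0,p0=toolpose(s)
from fit2 import f,ax
m=f.x[:3];a,x,y=ax(f.x);print("m",m,"a",a)
for k in(.04,):
  for ang in (30,45,60,75):
    yd=np.array([np.cos(np.radians(ang)),np.sin(np.radians(ang)),0]);R=frame(-a,yd);p=m+a*(k+.1674)
    print(ang,p);delta(s,R,p)
print(s["joints"].round(2))
S=read_camera("scene");np.savez("s1.npz",**S);im=S["image"][:,:,::-1]
cv2.imwrite("pics/s1.png",cv2.resize(im[120:320,160:420],(780,600)))
print(proj(S,[p0-.0014*R0[:,2]*0-R0[:,2]*.0176,p0+R0[:,2]*.1674]))
E
```

```text
t: 9.27
tool_pos: [0.6399, -0.2941, 0.4245]
eef_rot: [-3.131, -0.004, -1.542]
contact_force: [-0.2, -1.4, -3.6]
width: 0.0277
grip_force: 54.7
m [0.61839781 0.13976378 0.27424752] a [-0.39864613  0.0488642   0.91580214]
30 [0.53571861 0.14989821 0.46418488]
shift mm [-446.6   90.8  -42.5] rot [ 0.218 -0.496  2.559]
45 [0.53571861 0.14989821 0.46418488]
shift mm [-446.6   90.8  -42.5] rot [ 0.264 -0.436  2.305]
60 [0.53571861 0.14989821 0.46418488]
shift mm [-446.6   90.8  -42.5] rot [ 0.301 -0.381  2.06 ]
75 [0.53571861 0.14989821 0.46418488]
shift mm [-446.6   90.8  -42.5] rot [ 0.331 -0.327  1.822]
[-0.15  0.36  0.45  0.   -1.65  0.18]
[[240.16602143 166.88775054]
 [249.74097872 235.80846299]]
```

View pics/s1.png

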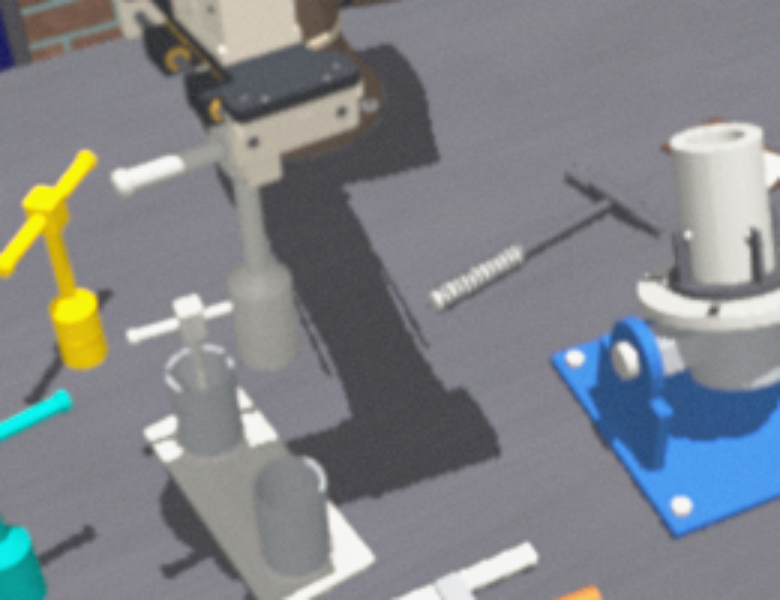

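The wrench hangs straight in the gripper, socket bottom at crop ~(265,360), clear of the rack. I'll move to a waypoint while winding the last joint to its positive side.

```bash
python3 -m handwheel '[[[1,-294,140,-75,0,0,-3],[1,-294,140,-75,0,0,-3],[1,-294,140,-75,0,0,-3],[1,-294,140,-75,0,0,-3],[1,-294,140,-75,0,0,-3],[1,-294,140,-75,0,0,-3],[1,-294,140,-75,0,0,-3],[1,-294,140,-75,0,0,-3]]]'; python3 goto.py [.50,0,.50] [0,0,-1] [.999,.03,0]
```

```text
t: 9.98
tool_pos: [0.4887, -0.0023, 0.4893]
eef_rot: [3.14, 0.002, -0.535]
contact_force: [1.7, 1.8, -5.0]
width: 0.0279
grip_force: 55.0
shift mm [  8.5  -7.7 -10.8] rot [-1.000e-03  3.000e-03 -2.136e+00]
j [ 0.4  -0.01  0.13 -0.   -1.72  0.64] F [ 1.7  1.8 -5. ] M [ 0.24 -0.19  0.  ] w 0.0279
```

```bash
cat > hub.py <<'E'
import sys
from h import *
from workcell import *
m=np.array([.6184,.1398,.2742]);a=unit([-.3986,.0489,.9158]);L=.1674
s=observe();R0,p0=toolpose(s)
mo=p0+L*R0[:,2];d=mo-m;print("mouth above bore %.1f mm"%(d@a*1e3),"lateral (tool axes) ",(R0.T@(d-d@a*a)*1e3).round(1),"ang",np.degrees(np.arccos(-R0[:,2]@a)).round(2))
R1=R0.T
print("j",s["joints"].round(2),"F tool",(R1@s["contact_force"]).round(1),"M tool",(R1@s["ft_torque"]).round(2),"w",round(s["width"],4))
if len(sys.argv)>1:
    k=float(sys.argv[1])*1e-3
    if len(sys.argv)>2: th=np.radians(float(sys.argv[2]));y=[np.cos(th),np.sin(th),0]
    else: y=R0[:,1]
    delta(s,frame(-a,y),m+a*(k+L))
E
python3 hub.py 60 16.5
```

```text
mouth above bore 88.6 mm lateral (tool axes)  [ -6.8 174.3  33.8] ang 23.83
j [ 0.4  -0.01  0.13 -0.   -1.72  0.64] F tool [ 0.6 -2.4  5. ] M tool [ 0.31  0.04 -0.  ] w 0.0279
shift mm [ -44.6 -151.7    6.7] rot [-0.385  0.375 -2.383]
```

```bash
python3 -m handwheel '[[[1,0,0,-15,-0.385,0.375,-2.383],[1,0,0,-15,-0.385,0.375,-2.383],[1,0,0,-15,-0.385,0.375,-2.383],[1,0,0,-15,-0.385,0.375,-2.383],[1,0,0,-15,-0.385,0.375,-2.383],[1,0,0,-15,-0.385,0.375,-2.383],[1,0,0,-15,-0.385,0.375,-2.383],[1,0,0,-15,-0.385,0.375,-2.383]]]'; python3 hub.py 60 16.5
```

```text
t: 10.65
tool_pos: [0.49, -0.0034, 0.5034]
eef_rot: [2.937, -0.054, 0.451]
contact_force: [0.5, -0.5, -6.0]
width: 0.0275
grip_force: 55.0
mouth above bore 93.9 mm lateral (tool axes)  [-138.3  122.    38.4] ang 16.76
j [ 0.57 -0.1  -0.02  0.21 -1.62  1.46] F tool [-0.1 -0.6  6. ] M tool [ 1.09 -0.47 -0.06] w 0.0275
shift mm [  99.9 -125.3    1.1] rot [-0.227  0.224 -1.407]
```

```bash
python3 -m handwheel '[[[1,0,0,0,-0.24,0.235,-1.5],[1,0,0,0,-0.24,0.235,-1.5],[1,0,0,0,-0.24,0.235,-1.5],[1,0,0,0,-0.24,0.235,-1.5],[1,0,0,0,-0.24,0.235,-1.5],[1,0,0,0,-0.24,0.235,-1.5],[1,0,0,0,-0.24,0.235,-1.5],[1,0,0,0,-0.24,0.235,-1.5]]]'; python3 hub.py 60 16.5
```

```text
t: 11.32
tool_pos: [0.4895, -0.0037, 0.5031]
eef_rot: [2.782, 0.082, 1.428]
contact_force: [-0.9, -0.1, -5.8]
width: 0.0277
grip_force: 55.0
mouth above bore 87.4 mm lateral (tool axes)  [-171.2  -19.9   15.4] ang 5.69
j [ 0.64 -0.25 -0.21  0.31 -1.4   2.35] F tool [ 0.3 -2.9  5.1] M tool [ 2.16  0.37 -0.03] w 0.0277
shift mm [159.6  12.2  12.8] rot [-0.072  0.07  -0.431]
```

```bash
python3 -m handwheel '[[[1,30,2,0,-0.072,0.07,-0.431],[1,60,4,0,-0.072,0.07,-0.431],[1,100,6,0,-0.072,0.07,-0.431],[1,130,9,5,-0.072,0.07,-0.431],[1,160,12,13,-0.072,0.07,-0.431],[1,160,12,13,-0.072,0.07,-0.431],[1,160,12,13,-0.072,0.07,-0.431],[1,160,12,13,-0.072,0.07,-0.431]]]'; python3 hub.py 30 16.5
python3 - <<'E'
from h import *
from workcell import *
S=read_camera("scene");T=read_camera("top");s=observe();R,p=toolpose(s)
im=S["image"][130:250,330:480,::-1];t=T["image"][120:216,200:320,::-1]
cv2.imwrite("pics/s2.png",np.hstack([cv2.resize(im,(400,320),interpolation=cv2.INTER_CUBIC),cv2.resize(t,(400,320),interpolation=cv2.INTER_CUBIC)]))
print(proj(S,[p+.1674*R[:,2]]),proj(T,[p+.1674*R[:,2]]))
E
```

```text
t: 11.98
tool_pos: [0.5291, 0.1507, 0.4836]
eef_rot: [2.763, 0.173, 1.853]
contact_force: [0.4, -0.9, -6.1]
width: 0.0278
grip_force: 55.0
mouth above bore 60.5 mm lateral (tool axes)  [-1.2  1.6  0. ] ang 0.15
j [ 0.87 -0.16 -0.22  0.36 -1.29  2.52] F tool [ 0.1 -2.2  5.8] M tool [ 2.25  0.84 -0.05] w 0.0278
shift mm [ 0.8 -1.6 30.5] rot [ 0.     0.003 -0.006]
[[395.19337968 141.58680416]] [[251.34342945 173.53897384]]
```

View pics/s2.png

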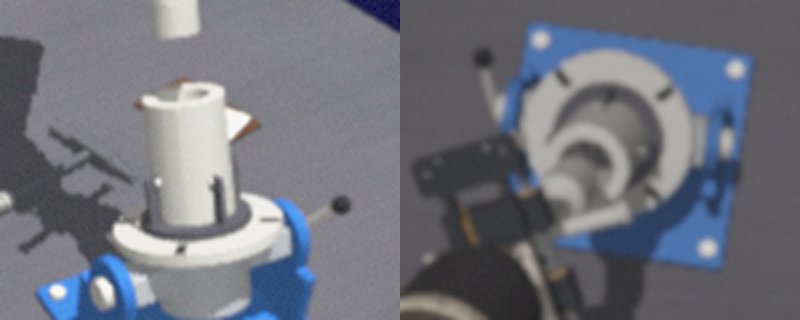

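The scene crop shows the socket (centre ~(178,30)) in line with the hub axis. The top view agrees, so I start the insertion.

```bash
python3 -m handwheel '[[[1,0,-1.5,20,0,0,0],[1,1,-1.5,40,0,0,0],[1,1,-1.5,52,0,0,0],[1,1,-1.5,60,0,0,0],[1,1,-1.5,65,0,0,0],[1,1,-1.5,70,0,0,0],[1,1,-1.5,75,0,0,0],[1,1,-1.5,75,0,0,0]]]'; python3 hub.py
```

```text
t: 12.75
tool_pos: [0.5586, 0.1474, 0.4167]
eef_rot: [2.759, 0.172, 1.851]
contact_force: [-0.6, 0.0, -6.7]
width: 0.0276
grip_force: 55.0
mouth above bore -12.7 mm lateral (tool axes)  [-0.9  2.7  0. ] ang 0.27
j [ 0.81 -0.11 -0.33  0.37 -1.12  2.52] F tool [ 1.3 -2.9  5.9] M tool [ 2.37  0.98 -0.05] w 0.0276
```

```bash
python3 -m handwheel '[[[1,0,0,10,0,0,0],[1,0,0,20,0,0,0],[1,0,0,30,0,0,0],[1,0,0,40,0,0,0],[1,0,0,50,0,0,0],[1,0,0,60,0,0,0],[1,0,0,70,0,0,0],[1,0,0,70,0,0,0]]]'; python3 hub.py -96
```

```text
t: 13.42
tool_pos: [0.5867, 0.1435, 0.3502]
eef_rot: [2.762, 0.173, 1.851]
contact_force: [-1.0, -0.4, -6.7]
width: 0.0278
grip_force: 55.0
mouth above bore -84.9 mm lateral (tool axes)  [-1.1  1.3  0. ] ang 0.17
j [ 0.75 -0.05 -0.43  0.39 -0.95  2.52] F tool [ 1.1 -3.4  5.8] M tool [ 2.42  0.94 -0.06] w 0.0278
shift mm [ 0.7 -1.1 11.1] rot [ 0.001  0.003 -0.   ]
```

```bash
python3 -m handwheel '[[[1,0,-0.5,4,0,0,0],[1,0,-0.5,8,0,0,0],[1,0,-0.5,11,0,0,0],[1,0,-0.5,13,0,0,0],[1,0,-0.5,15,0,0,0],[1,0,-0.5,17,0,0,0],[1,0,-0.5,18,0,0,0],[1,0,-0.5,18,0,0,0]]]'; python3 hub.py
```

```text
t: 14.08
tool_pos: [0.5936, 0.1431, 0.3365]
eef_rot: [2.758, 0.172, 1.851]
contact_force: [0.8, -0.2, -5.6]
width: 0.0276
grip_force: 55.0
mouth above bore -100.3 mm lateral (tool axes)  [-0.9  2.8  0. ] ang 0.29
j [ 0.74 -0.03 -0.45  0.4  -0.91  2.51] F tool [ 0.6 -1.4  5.4] M tool [ 2.3   0.91 -0.1 ] w 0.0276
```

```bash
python3 -m handwheel '[[[1,0,0,1,0,0,0],[1,0,0,2,0,0,0],[1,0,0,3,0,0,0],[1,0,0,4,0,0,0],[1,0,0,5,0,0,0],[1,0,0,6,0,0,0],[1,0,0,6,0,0,0],[1,0,0,6,0,0,0]]]'; python3 hub.py
```

```text
t: 14.75
tool_pos: [0.5961, 0.1428, 0.3311]
eef_rot: [2.758, 0.172, 1.851]
contact_force: [0.2, 0.2, -6.4]
width: 0.0276
grip_force: 55.0
mouth above bore -106.2 mm lateral (tool axes)  [-1.   2.9  0. ] ang 0.29
j [ 0.73 -0.03 -0.45  0.4  -0.9   2.51] F tool [ 1.2 -2.1  5.9] M tool [ 2.27  0.91 -0.05] w 0.0276
```

```bash
python3 -m handwheel '[[[1,0,0,1,0,0,0],[1,0,0,2,0,0,0],[1,0,0,3,0,0,0],[1,0,0,4,0,0,0],[1,0,0,5,0,0,0],[1,0,0,5,0,0,0],[1,0,0,5,0,0,0],[1,0,0,5,0,0,0]]]'; python3 hub.py
```

```text
t: 15.42
tool_pos: [0.5981, 0.1424, 0.3296]
eef_rot: [2.755, 0.172, 1.851]
contact_force: [-14.3, 0.9, 12.2]
width: 0.0278
grip_force: 55.1
mouth above bore -108.5 mm lateral (tool axes)  [-1.6  4.6  0. ] ang 0.46
j [ 0.73 -0.02 -0.46  0.4  -0.89  2.51] F tool [  2.7  -7.7 -17. ] M tool [ 5.69  1.38 -0.07] w 0.0278
```

```bash
python3 -m handwheel '[[[1,0,-1,0,0,0,0.05],[1,0,-1,0,0,0,0.1],[1,0,-1,0,0,0,0.15],[1,0,-1,0,0,0,0.2],[1,0,-1,0,0,0,0.25],[1,0,-1,0,0,0,0.3],[1,0,-1,0,0,0,0.35],[1,0,-1,0,0,0,0.35]]]'; python3 hub.py
```

```text
t: 16.08
tool_pos: [0.5976, 0.1417, 0.3298]
eef_rot: [2.721, 0.033, 1.524]
contact_force: [-11.2, -2.9, 13.1]
width: 0.0277
grip_force: 55.1
mouth above bore -108.1 mm lateral (tool axes)  [-0.9  4.6  0. ] ang 0.51
j [ 0.73 -0.02 -0.46  0.41 -0.89  2.15] F tool [ -3.9  -4.8 -16.3] M tool [ 4.6  -1.57 -0.13] w 0.0277
```

```bash
python3 -m handwheel '[[[1,0.5,-2,0,0,0,0.05],[1,0.5,-2,0,0,0,0.1],[1,0.5,-2,0,0,0,0.15],[1,0.5,-2,0,0,0,0.2],[1,0.5,-2,0,0,0,0.25],[1,0.5,-2,0,0,0,0.3],[1,0.5,-2,0,0,0,0.35],[1,0.5,-2,0,0,0,0.35]]]'; python3 hub.py
```

```text
t: 16.75
tool_pos: [0.5954, 0.1428, 0.3252]
eef_rot: [2.737, -0.108, 1.205]
contact_force: [-0.3, 0.3, -5.6]
width: 0.0275
grip_force: 55.0
mouth above bore -111.3 mm lateral (tool axes)  [ 0.3 -0.   0. ] ang 0.29
j [ 0.73 -0.02 -0.47  0.41 -0.89  1.8 ] F tool [-0.4 -2.6  5. ] M tool [ 2.35 -0.84 -0.08] w 0.0275
```

It dropped onto the hex. Now I push on to the seat.

```bash
python3 -m handwheel '[[[1,0,0,2,0,0,0],[1,0,0,4,0,0,0],[1,0,0,6,0,0,0],[1,0,0,7,0,0,0],[1,0,0,8,0,0,0],[1,0,0,9,0,0,0],[1,0,0,9,0,0,0],[1,0,0,9,0,0,0]]]'; python3 hub.py
```

```text
t: 17.42
tool_pos: [0.599, 0.1423, 0.3171]
eef_rot: [2.736, -0.106, 1.207]
contact_force: [1.3, -0.2, -6.3]
width: 0.0277
grip_force: 55.0
mouth above bore -120.3 mm lateral (tool axes)  [0.2 0.1 0. ] ang 0.29
j [ 0.73 -0.01 -0.48  0.41 -0.87  1.8 ] F tool [-0.4 -1.2  6.3] M tool [ 1.67 -0.99 -0.1 ] w 0.0277
```

```bash
python3 -m handwheel '[[[1,0,0,0.5,0,0,0],[1,0,0,1,0,0,0],[1,0,0,1.5,0,0,0],[1,0,0,2,0,0,0],[1,0,0,2.5,0,0,0],[1,0,0,3,0,0,0],[1,0,0,3,0,0,0],[1,0,0,3,0,0,0]]]'; python3 hub.py
```

```text
t: 18.08
tool_pos: [0.6002, 0.1423, 0.3152]
eef_rot: [2.736, -0.107, 1.207]
contact_force: [-5.1, -0.9, 0.2]
width: 0.0283
grip_force: 55.0
mouth above bore -122.5 mm lateral (tool axes)  [0.6 0.5 0. ] ang 0.34
j [ 0.72 -0.01 -0.48  0.41 -0.86  1.8 ] F tool [-2.6 -3.9 -2.2] M tool [ 2.82 -1.67 -0.02] w 0.0283
```

```bash
python3 -m handwheel '[[[1,0,0,-1,0,0,0.11],[1,0,0,-1,0,0,0.22],[1,0,0,-1,0,0,0.33],[1,0,0,-1,0,0,0.44],[1,0,0,-1,0,0,0.55],[1,0,0,-1,0,0,0.66],[1,0,0,-1,0,0,0.77],[1,0,0,-1,0,0,0.88]]]'; python3 hub.py
```

```text
t: 18.75
tool_pos: [0.5999, 0.1422, 0.3153]
eef_rot: [2.962, -0.38, 0.335]
contact_force: [-0.3, -1.3, -4.3]
width: 0.0275
grip_force: 55.0
mouth above bore -122.3 mm lateral (tool axes)  [ 0.3 -0.1  0. ] ang 0.3
j [ 0.72 -0.01 -0.48  0.41 -0.86  0.91] F tool [-2.3  0.4  3.8] M tool [ 0.07 -2.31 -0.41] w 0.0275
```

```bash
python3 -m handwheel '[[[1,0,0,0,0,0,0.11],[1,0,0,0,0,0,0.22],[1,0,0,0,0,0,0.33],[1,0,0,0,0,0,0.44],[1,0,0,0,0,0,0.55],[1,0,0,0,0,0,0.66],[1,0,0,0,0,0,0.72],[1,0,0,0,0,0,0.72]]]'; python3 hub.py -120.5
```

```text
t: 19.42
tool_pos: [0.5998, 0.1423, 0.3152]
eef_rot: [-3.012, -0.399, -0.444]
contact_force: [-1.3, -0.7, -4.1]
width: 0.0276
grip_force: 55.0
mouth above bore -122.3 mm lateral (tool axes)  [ 0.1 -0.3  0. ] ang 0.29
j [ 0.72 -0.01 -0.48  0.41 -0.86  0.2 ] F tool [-2.4  1.6  3.2] M tool [-1.42 -2.   -0.04] w 0.0276
shift mm [ 0.7 -0.  -1.8] rot [-0.002 -0.005 -0.   ]
```

```bash
python3 -m handwheel '[[[1,0,0,0,0,0,0.08],[1,0,0,0,0,0,0.16],[1,0,0,0,0,0,0.24],[1,0,0,0,0,0,0.32],[1,0,0,0,0,0,0.4],[1,0,0,0,0,0,0.45],[1,0,0,0,0,0,0.5],[1,0,0,0,0,0,0.5]]]'; python3 hub.py
```

```text
t: 20.08
tool_pos: [0.5998, 0.1423, 0.3152]
eef_rot: [-2.834, -0.289, -0.96]
contact_force: [-0.7, -1.1, -4.6]
width: 0.0278
grip_force: 55.0
mouth above bore -122.3 mm lateral (tool axes)  [-0.1 -0.4  0. ] ang 0.29
j [ 0.72 -0.01 -0.48  0.41 -0.86 -0.3 ] F tool [-0.9  2.5  3.9] M tool [-2.09 -1.22 -0.11] w 0.0278
```

```bash
python3 -m handwheel '[[[1,0,0,0,0,0,0.06],[1,0,0,0,0,0,0.12],[1,0,0,0,0,0,0.18],[1,0,0,0,0,0,0.24],[1,0,0,0,0,0,0.3],[1,0,0,0,0,0,0.36],[1,0,0,0,0,0,0.4],[1,0,0,0,0,0,0.4]]]'; python3 hub.py
```

```text
t: 20.75
tool_pos: [0.6, 0.1425, 0.3153]
eef_rot: [-2.75, -0.152, -1.341]
contact_force: [-0.5, -0.9, -3.8]
width: 0.0279
grip_force: 55.7
mouth above bore -122.2 mm lateral (tool axes)  [-0.3 -0.5  0. ] ang 0.32
j [ 0.72 -0.01 -0.48  0.41 -0.86 -0.7 ] F tool [0.2 2.1 3.3] M tool [-2.11 -0.34 -1.5 ] w 0.0279
```

```bash
python3 -m handwheel '[[[1,0,0,0,0,0,0.02],[1,0,0,0,0,0,0.04],[1,0,0,0,0,0,0.06],[1,0,0,0,0,0,0.06],[1,0,0,0,0,0,0.06],[1,0,0,0,0,0,0.06],[1,0,0,0,0,0,0.06],[1,0,0,0,0,0,0.06]]]'; python3 hub.py
```

```text
t: 21.42
tool_pos: [0.5999, 0.1423, 0.3154]
eef_rot: [-2.742, -0.127, -1.401]
contact_force: [2.4, -1.8, -6.3]
width: 0.028
grip_force: 56.2
mouth above bore -122.2 mm lateral (tool axes)  [-0.2 -0.5  0. ] ang 0.31
j [ 0.72 -0.01 -0.48  0.41 -0.86 -0.76] F tool [1.4 0.6 6.8] M tool [-1.25  0.32 -1.43] w 0.028
```

```bash
python3 -m handwheel '[[[1,0,0,0,0,0,0.03],[1,0,0,0,0,0,0.06],[1,0,0,0,0,0,0.08],[1,0,0,0,0,0,0.08],[1,0,0,0,0,0,0.08],[1,0,0,0,0,0,0.08],[1,0,0,0,0,0,0.08],[1,0,0,0,0,0,0.08]]]' 60; python3 hub.py
python3 - <<'E'
from h import *
from workcell import *
w=read_camera("wrist");im=w["image"][:,:,::-1];cv2.imwrite("pics/w5.png",im)
E
```

```text
t: 22.08
tool_pos: [0.5999, 0.1423, 0.3155]
eef_rot: [-2.733, -0.095, -1.475]
contact_force: [2.3, -1.1, -4.7]
width: 0.0281
grip_force: 60.7
mouth above bore -122.1 mm lateral (tool axes)  [-0.2 -0.4  0. ] ang 0.31
j [ 0.72 -0.01 -0.48  0.41 -0.86 -0.84] F tool [ 0.9 -0.1  5.3] M tool [-1.25  0.59 -1.25] w 0.0281
```

View pics/w5.png

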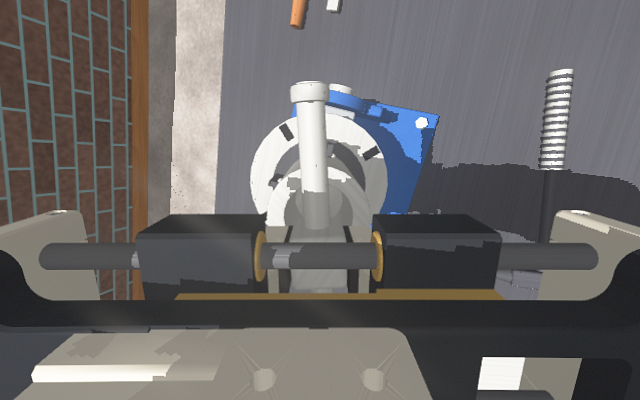

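The bar end at (308,90) has turned a little in the pads (previously ~317), and the moment is 1.3–1.5 N m against ~0.3 N m nut friction, so the nut is at its stop. I ease the torque and draw the wrench out along the axis.

```bash
python3 -m handwheel '[[[1,0,0,0,0,0,-0.04],[1,0,0,0,0,0,-0.08],[1,0,0,0,0,0,-0.12],[1,0,0,-5,0,0,-0.12],[1,0,0,-15,0,0,-0.12],[1,0,0,-25,0,0,-0.12],[1,0,0,-40,0,0,-0.12],[1,0,0,-50,0,0,-0.12]]]' 55; python3 hub.py 30
```

```text
t: 22.8
tool_pos: [0.5791, 0.1449, 0.3609]
eef_rot: [-2.748, -0.141, -1.365]
contact_force: [-0.1, 0.3, -4.5]
width: 0.0277
grip_force: 54.8
mouth above bore -72.0 mm lateral (tool axes)  [-0.7  0.7 -0. ] ang 0.21
j [ 0.76 -0.06 -0.42  0.39 -0.98 -0.71] F tool [-0.9  1.7  4. ] M tool [-2.29 -0.95 -0.01] w 0.0277
shift mm [   0.8   -1.7 -102. ] rot [-0.004 -0.001 -0.   ]
```

```bash
python3 -m handwheel '[[[1,0,0,-20,0,0,0],[1,0,0,-45,0,0,0],[1,0,0,-75,0,0,0],[1,0,0,-105,0,0,0],[1,0,0,-140,0,0,0],[1,0,0,-155,0,0,0],[1,0,0,-155,0,0,0],[1,0,0,-155,0,0,0]]]'; python3 hub.py;  python3 goto.py [.60,-.15,.46] [0,0,-1] [-1,-.034,0]
```

```text
t: 23.47
tool_pos: [0.5165, 0.1529, 0.5027]
eef_rot: [-2.746, -0.139, -1.363]
contact_force: [1.0, -0.6, -7.8]
width: 0.0276
grip_force: 54.9
mouth above bore 83.1 mm lateral (tool axes)  [-1.6  1.  -0. ] ang 0.34
j [ 0.9  -0.18 -0.2   0.36 -1.33 -0.71] F tool [-0.3  2.2  7.6] M tool [-2.52 -0.91  0.02] w 0.0276
shift mm [304.6  15.3  86.6] rot [-0.406 -0.103  0.198]
j [ 0.9  -0.18 -0.2   0.36 -1.33 -0.71] F [ 1.  -0.6 -7.8] M [ 0.3   2.67 -0.02] w 0.0276
```

```bash
python3 -m handwheel '[[[1,40,2,0,0,0,0],[1,80,4,0,0,0,0],[1,120,6,10,0,0,0],[1,305,15,75,-0.406,-0.103,0.198],[1,305,15,75,-0.406,-0.103,0.198],[1,305,15,75,-0.406,-0.103,0.198],[1,305,15,75,-0.406,-0.103,0.198],[1,305,15,75,-0.406,-0.103,0.198]]]'; python3 goto.py [.6395,-.2938,.40] [0,0,-1] [-1,-.029,0]
```

```text
t: 24.13
tool_pos: [0.5989, -0.1538, 0.4633]
eef_rot: [3.125, 0.0, -1.542]
contact_force: [0.8, 1.2, -11.6]
width: 0.0276
grip_force: 55.0
shift mm [141.1 -37.6  62.7] rot [ 0.016  0.    -0.001]
j [ 0.06  0.22  0.35 -0.   -1.71 -0.04] F [  0.8   1.2 -11.6] M [-0.31 -0.54  0.06] w 0.0276
```

```bash
python3 -m handwheel '[[[1,40,-11,0,0.016,0,0],[1,80,-22,10,0.016,0,0],[1,115,-32,40,0.016,0,0],[1,141,-37.5,63,0.016,0,0],[1,141,-37.5,80,0.016,0,0],[1,141,-37.5,80,0.016,0,0],[1,141,-37.5,80,0.016,0,0],[1,141,-37.5,80,0.016,0,0]]]'; python3 goto.py [.6395,-.2938,.30] [0,0,-1] [-1,-.029,0]
python3 - <<'E'
from h import *
from workcell import *
S=read_camera("scene");im=S["image"][200:335,170:350,::-1];cv2.imwrite("pics/s3.png",cv2.resize(im,(720,540),interpolation=cv2.INTER_CUBIC))
s=observe();R,p=toolpose(s);print((proj(S,[p+.1674*R[:,2],[.6395,-.2938,.1],[.6395,-.2938,.215]])-[170,200])*4)
E
```

```text
t: 24.8
tool_pos: [0.6387, -0.2903, 0.3929]
eef_rot: [-3.125, -0.004, -1.537]
contact_force: [-0.5, 0.2, -5.1]
width: 0.0275
grip_force: 55.0
shift mm [ 3.2  0.9 92.9] rot [-0.017 -0.004  0.005]
j [-0.15  0.35  0.36  0.   -1.57  0.18] F [-0.5  0.2 -5.1] M [ 0.04  0.14 -0.03] w 0.0275
[[331.38112403 179.39573576]
 [344.474794   323.12891535]
 [326.17748886 193.06015623]]
```

View pics/s3.png

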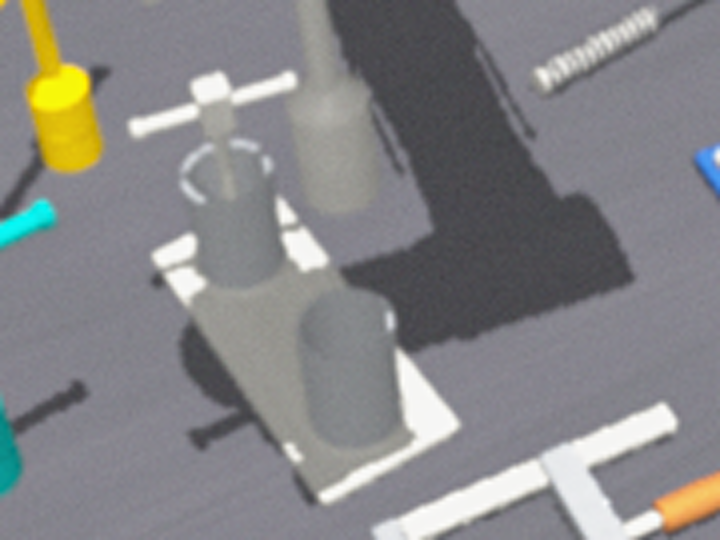

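The sleeve mouth is centred ~(348,322) in the crop and the socket ~(338,190). Comparing offsets, the target needs ~2 mm more towards −y. I lower to just above the sleeve.

```bash
python3 -m handwheel '[[[1,5,0,20,-0.017,-0.004,0],[1,5,0,50,-0.017,-0.004,0],[1,5,0,80,-0.017,-0.004,0],[1,5,0,100,-0.017,-0.004,0],[1,5,0,110,-0.017,-0.004,0],[1,5,0,110,-0.017,-0.004,0],[1,5,0,110,-0.017,-0.004,0],[1,5,0,110,-0.017,-0.004,0]]]'; python3 goto.py [.639,-.2952,.179] [0,0,-1] [-1,-.029,0]
```

```text
t: 25.52
tool_pos: [0.6413, -0.2959, 0.2845]
eef_rot: [-3.14, -0.001, -1.536]
contact_force: [-0.4, -0.7, -5.8]
width: 0.0277
grip_force: 55.0
shift mm [ -0.8   2.5 105.5] rot [-0.002 -0.001  0.006]
j [-0.16  0.38  0.18  0.   -1.36  0.19] F [-0.4 -0.7 -5.8] M [ 0.01  0.05 -0.01] w 0.0277
```

```bash
python3 -m handwheel '[[[1,-1,2,5,0,0,0],[1,-1,2,10,0,0,0],[1,-1,2,15,0,0,0],[1,-1,2,19,0,0,0],[1,-1,2,22,0,0,0],[1,-1,2,25,0,0,0],[1,-1,2,28,0,0,0],[1,-1,2,28,0,0,0]]]'; python3 goto.py [.639,-.2952,.179] [0,0,-1] [-1,-.029,0]
```

```text
t: 26.18
tool_pos: [0.638, -0.2947, 0.2531]
eef_rot: [3.139, 0.001, -1.537]
contact_force: [-0.5, -1.6, -7.5]
width: 0.0273
grip_force: 55.0
shift mm [ 0.7 -1.1 74.1] rot [0.002 0.001 0.005]
j [-0.16  0.39  0.12 -0.   -1.3   0.19] F [-0.5 -1.6 -7.5] M [-0.64  0.11  0.01] w 0.0273
```

```bash
python3 -m handwheel '[[[1,1,0,10,0,0,0],[1,1,0,20,0,0,0],[1,1,0,30,0,0,0],[1,1,0,40,0,0,0],[1,1,0,50,0,0,0],[1,1,0,60,0,0,0],[1,1,0,66,0,0,0],[1,1,0,66,0,0,0]]]'; python3 goto.py [.639,-.2952,.179] [0,0,-1] [-1,-.029,0]
```

```text
t: 26.85
tool_pos: [0.6376, -0.2954, 0.1859]
eef_rot: [3.138, 0.002, -1.537]
contact_force: [-1.2, -0.2, -7.8]
width: 0.0279
grip_force: 55.0
shift mm [-0.1 -1.5  6.9] rot [0.004 0.002 0.005]
j [-0.16  0.43  0.03 -0.   -1.17  0.19] F [-1.2 -0.2 -7.8] M [-0.43  0.06  0.06] w 0.0279
```

```bash
python3 -m handwheel '[[[1,0,0,2,0,0,0],[1,0,0,4,0,0,0],[1,0,0,6,0,0,0],[1,0,0,7,0,0,0],[1,0,0,8,0,0,0],[1,0,0,9,0,0,0],[1,0,0,9,0,0,0],[1,0,0,9,0,0,0]]]'; python3 goto.py [.639,-.2952,.179] [0,0,-1] [-1,-.029,0]
```

```text
t: 27.52
tool_pos: [0.6388, -0.2961, 0.1835]
eef_rot: [-3.139, -0.001, -1.536]
contact_force: [-3.9, 2.9, 11.7]
width: 0.0279
grip_force: 55.0
shift mm [-0.9 -0.2  4.5] rot [-0.002 -0.001  0.006]
j [-0.16  0.43  0.02  0.   -1.16  0.19] F [-3.9  2.9 11.7] M [ 1.52  2.48 -0.02] w 0.0279
```

```bash
python3 -m handwheel '[[[1,0,0,-2,0,0,0],[-1,0,0,-2,0,0,0],[-1,0,0,-2,0,0,0],[-1,0,0,-2,0,0,0],[-1,0,0,-2,0,0,0],[-1,0,0,-2,0,0,0],[-1,0,0,-2,0,0,0],[-1,0,0,-2,0,0,0]]]'
python3 -m handwheel '[[[-1,0,0,0,0,0,0],[-1,0,0,0,0,0,0],[-1,0,0,-10,0,0,0],[-1,0,0,-30,0,0,0],[-1,0,0,-60,0,0,0],[-1,0,0,-100,0,0,0],[-1,0,0,-140,0,0,0],[-1,0,0,-150,0,0,0]]]'
python3 - <<'E'
from h import *
from workcell import *
for n in("scene","top"):
    c=read_camera(n);np.savez(n+"9.npz",**c)
    g=c["image"][:,:,::-1]
    if n=="scene":A=cv2.resize(g[200:320,180:340],(400,300),interpolation=cv2.INTER_CUBIC)
    else:B=cv2.resize(g[155:245,345:465],(400,300),interpolation=cv2.INTER_CUBIC)
cv2.imwrite("pics/end.png",np.hstack([A,B]))
E
```

```text
t: 28.18
tool_pos: [0.6382, -0.2956, 0.181]
eef_rot: [3.14, 0.001, -1.537]
contact_force: [-0.1, -1.2, 0.4]
width: 0.0684
grip_force: 0.0
t: 28.85
tool_pos: [0.6399, -0.2971, 0.3402]
eef_rot: [-3.133, -0.004, -1.536]
contact_force: [-0.7, -1.0, 2.3]
width: 0.0877
grip_force: 0.0
```

View pics/end.png

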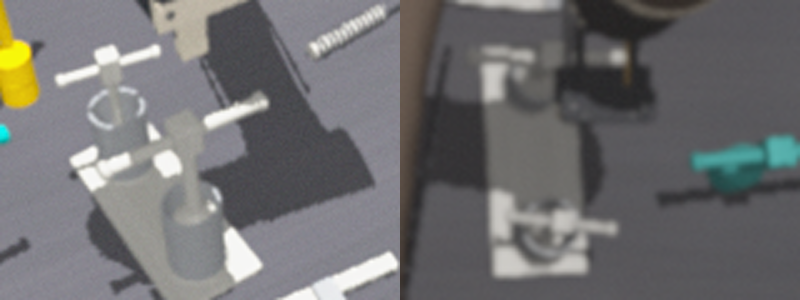

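The wrench stands upright in its sleeve (head at scene ~(253.6,253.2), initially (252,253.2)), the small wrench is unmoved, and the gripper is open and clear.

```bash
python3 -c "
from workcell import *
print(finish_job())"
```

```text
the job is handed in; nothing more can be done
None
```

I turned the nut clockwise until its torque rose to about 1.5 N m (taken as its stop, since I can't read its angle directly), stood the larger wrench back in its sleeve with the gripper clear, and handed the job in at about 29 s; no verdict came back.

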